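# Lay a standing timber block down on the planing board

### The job

The long timber block stands on end on the planing board. Without grasping or lifting it, push its top so that it tips over towards the board's stop and lies flat between the two side rails; then push its near end with the fingertips until it butts squarely against the stop, and move clear. Do not disturb the glue bottle, tape measure or block plane beside the board.

Things in the scene. Friction and masses are not known exactly. Their poses are not given: they have to be found in the camera images.
- planing_board: plywood board fixed to the bench, 420 x 136 x 12 mm (upper face 12 mm above the bench). Origin: centre of its underside. x runs along the board towards the stop, y across, z up. Two side rails along it, 102 mm apart inside, 12 mm high above the board, 14 mm wide. The stop is a dark wooden strip across the +x end, 26 mm high above the board, 20 mm thick.
- stop_face (a point): middle of the stop's face that the block is to butt against: 190 mm along the board's +x from its origin, 35 mm above the bench (23 mm above the board); axes as the board's
- billet: brown timber block, 66 x 200 x 46 mm, about 0.38 kg. Stands on end near the board's open end, top 212 mm above the bench, wide faces looking along the board. Pushed near the top it pivots on its lower far edge, and falls by itself once the top has leaned 50 mm. Origin: centre of the 66 x 200 face towards the stop, on which it finally lies. y: its length (up at first), z: thickness, up when lying.
- billet_centre (a point): centre of the timber block; 112 mm above the bench when standing, 35 mm when lying flat on the board
- billet_top_end (a point): middle of the block's small end face that is on top at the start and butts against the stop in the end; 100 mm from the centre along the block's y
- billet_foot_end (a point): middle of the block's other small end face, on which it stands at the start (12 mm above the bench) and which is the near end to push once it lies; 100 mm from the centre along the block's -y
- glue_bottle: glue bottle standing on the bench beyond the stop, 64 mm across, 174 mm high; leave alone. Origin: centre of its underside
- tape_measure: yellow tape measure standing beside the board, 38 x 70 x 62 mm; leave alone. Origin: centre of its underside
- block_plane: block plane beside the board, on the robot's side, 50 x 152 x 46 mm; leave alone. Origin: centre of its underside
Not all that is in view belongs to the job. What is shaped like the billet but blue is not meant.

How it is judged (in metres and radians):
On the way, in this order (a step that is already met when the one before it is completed fails the run):
1. the block has been tipped over towards the stop and lies flat on the board between the rails, not yet at the stop (angle between billet's own z axis and vertical below 0.1 rad and height (world z) of billet_centre below 0.043 m and linear speed of billet below 0.05 m/s and x of billet_top_end in the frame of stop_face between -0.2 and -0.01 m), for 0.2 s.
2. the block has been pushed up against the stop (angle between billet's own z axis and vertical below 0.1 rad and height (world z) of billet_centre below 0.043 m and y of billet_centre in the frame of planing_board between -0.02 and 0.02 m and angle between the y axis of billet and the x axis of planing_board, either way round below 0.1 rad and x of billet_top_end in the frame of stop_face above -0.004 m), for 0.2 s.
At the end, for the whole second after the job is handed in: the block lies flat on the board (within 0.1 rad, face that looked at the stop downwards), centred between the rails within 20 mm, in line with the board within 0.1 rad, its end within 4 mm of the stop, at rest (all of step 2 and linear speed of billet below 0.01 m/s); the robot touches nothing.
It fails at once if the block is lifted off the board (height (world z) of billet_centre above 0.124 m or height (world z) of billet_foot_end above 0.05 m).
It fails at once if the block is shoved or carried along while upright instead of tipped (angle between billet's own y axis and vertical below 0.12 rad and distance of billet_foot_end from where it was at the start of the episode above 0.03 m).
It fails at once if the glue bottle is moved more than 15 mm (distance of glue_bottle from where it was at the start of the episode above 0.015 m).
It fails at once if the tape measure is moved more than 15 mm (distance of tape_measure from where it was at the start of the episode above 0.015 m).
It fails at once if the block plane is moved more than 15 mm (distance of block_plane from where it was at the start of the episode above 0.015 m).
It also fails if it takes over 45 s, if anything falls off the work surface, if the arm or the gripper's body presses on something with over 40 N, if the wrist force passes 120 N, or if a joint passes its speed limit or range.

### The arm

A 6-joint arm with a two-finger parallel gripper is mounted at the origin on a cart in front of the work surface, level with it; the furniture and walls round the work are solid. World frame = base frame: x ahead of the robot, y to its left, z up, the work surface at z = 0. Lengths are in m, angles in degrees, forces in N, time in s.
With the tool pointing down it reaches from about 0.325 to 0.85 m from the base axis. Payload 15.5 kg.
Tool frame: the origin (TCP) lies at the very end of the fingers, on their centre line; the grasp point (between the pads) lies 19 mm behind it; z points along the fingers, y is the direction in which the jaws open and shut (so a half turn about z gives the same grasp; the last joint's range is limited). The gripper opens to 91 mm and grips with 3 to 60 N. Pads are 32 mm wide; open, the fingers measure 118 mm over their backs; the gripper's body (76 mm by 178 mm) begins 60 mm behind the grasp point.
Start: joints at [-69.471, 28.281, 77.091, -0, 74.628, -5.472], TCP at [0.274, -0.562, 0.214] pointing down, gripper open.
Joint ranges: [-166.48, 166.48], [-47.26, 123.95], [12.59, 153.08], [-70.14, 250.14], [6.76, 159.57], [-176.63, 176.63]. Speed limits (degrees/s): [108.29, 108.29, 147.25, 172.46, 172.46, 172.46].

### API

Orientations are given as [roll, pitch, yaw] about the fixed x, y, z axes, in that order (R = Rz(yaw) Ry(pitch) Rx(roll)).
In Python, from bench import get_obs, imaging, arm gives the robot as it stands. The module is installed in compiled form; this text tells all that it offers.
- The arm moves only by the tool arm_command, never from a script. Its argument "targets" is one flat list of numbers, 7 for each row, row after row: the closure, from -1 (fully open) to 1 (shut), then the shift along the world's x, y, z normalised to -1 to 1, where 1 is 50 mm, then the turn, a rotation vector about the world's x, y, z normalised to -1 to 1, where 1 is 8 degrees. A call has 1 to 12 rows; each row shifts and turns the pose as measured when the row begins; what a row does not reach is not made up. A row lasts 1/10 s, in which the tool goes at most 50 mm and 8.59 degrees, less where a joint would pass 70% of its speed; a pose out of reach is approached as far as the arm can. A call with a number of a shift or a turn outside -1 to 1 is refused whole. A call with a gripper value outside its range is refused whole. The fingers move at their own pace and stop on an object; "force" is the grip in N (left out, the last holds). Time passes only in rows, so rows that do not move let the fingers close. It gives the time, the measured TCP pose, the force and the opening at its end, in the units of the state.
- get_obs(): the state, without advancing time (a new reading comes with each control period).
- imaging.read_camera(name): name is "scene" or "top" or "wrist"; returns a dict with "frame" (420x560x3 uint8, red, green, blue), "intrinsics" (3x3 intrinsics, pixels), "extrinsics" (4x4, takes a point from world to camera coordinates). Camera axes: x right, y up, looking along -z (the intrinsics and any distortion apply to the point x, -y, -z); pixel columns grow to the right and rows downward; lengths in m; the calibration is good to about 2 mm. The wrist camera is an equidistant fisheye: a pixel r from the principal point sees the ray r / f radians off the axis. A picture is of the moment at which its call begins. There is no depth.
- arm.hand_in(): hands the job in, once; it reports no verdict.
The state is a dict: "t": time; "joints": joint angles; "joint_vel": joint speeds; "tau": joint torques, N m; "ee_pos": TCP position; "eef_rot": TCP orientation; "force": force on the tool from outside, world axes, zero at the start; "torque": the same for the moment, N m; "grip_width": finger opening in m.
Only numpy, scipy, OpenCV 4.12 (cv2) and the standard library are available. Lean on these libraries where they do the work, as an engineer would, in place of code of your own. Each camera call takes 0.05 s, during which the arm holds its last target. There are 200 camera calls.

## Working session

There is one attempt and no reset: what is moved stays moved. The work goes in short steps, Python scripts to look and compute and a tool call to move; the robot and the scene stay as the last step left them, time stands still between calls to the robot, and variables do not carry over. Pictures are saved under pics/ and viewed, on a budget of 10 in all, crops included, one or two more only if the job needs it, and the job is handed in when it is done.

Besides the shell and the picture viewer there is one more tool, called after "Request:" as name(argument=value, ...) on one line, values as JSON. arm_command: Moves the arm, as the interface text tells. Its arguments: {"type":"object","properties":{"targets":{"type":"array","items":{"type":"number"}},"force":{"type":"number"}},"required":["targets"]}

```bash
mkdir -p pics; cat > h.py <<'E'
import numpy as np, cv2
from bench import get_obs, imaging, arm
def snap(n,f):
    d=imaging.read_camera(n); cv2.imwrite('pics/'+f+'.png',d['frame'][:,:,::-1]); np.savez('pics/'+f+'.npz',K=d['intrinsics'],E=d['extrinsics']); return d
def ray(f,u,v):
    d=np.load('pics/'+f+'.npz');K,E=d['K'],d['E']
    p=np.linalg.solve(K,[u,v,1]);R=E[:3,:3];c=-R.T@E[:3,3]
    return c,R.T@np.array([p[0],-p[1],-p[2]])
def at(f,u,v,z):
    c,r=ray(f,u,v); return (c+r*(z-c[2])/r[2]).round(4)
E
python3 - <<'E'
from h import *
a=snap('scene','s0');b=snap('top','t0')
for d in(a,b):
    E=d['extrinsics'];print(d['intrinsics'].tolist(),(-E[:3,:3].T@E[:3,3]).round(3))
cv2.imwrite('pics/t0b.png',cv2.resize(cv2.imread('pics/t0.png'),(800,600)))
print(get_obs())
E
```

```text
[[506.2321922704834, 0.0, 274.5323347922927], [0.0, 506.2321922704834, 205.97500525602052], [0.0, 0.0, 1.0]] [0.054 0.985 1.046]
[[446.66436180757626, 0.0, 278.0633293652251], [0.0, 446.66436180757626, 205.992784270204], [0.0, 0.0, 1.0]] [ 0.453 -0.003  1.319]
{'t': 0.1, 'joints': array([-6.94698043e+01,  2.83120616e+01,  7.71237453e+01,  1.40461518e-03,
        7.46298314e+01, -5.47274097e+00]), 'joint_vel': array([ 0.07301754, -0.06211808, -0.07461165, -0.01041601,  0.1355926 ,
        0.1257192 ]), 'tau': array([ 2.18462606e-03, -8.80236053e+01, -3.82545483e+01,  7.09388126e-02,
        4.81598906e-02, -2.11899601e-05]), 'ee_pos': array([ 0.27388719, -0.56140018,  0.21338893]), 'eef_rot': array([-1.79934790e+02, -7.60784305e-03,  2.60025592e+01]), 'force': array([-0.1780923 ,  0.29634958, -0.75397803]), 'torque': array([-0.02155042, -0.03736272, -0.01570217]), 'grip_width': 0.09095164805978495}
```

View pics/t0b.png

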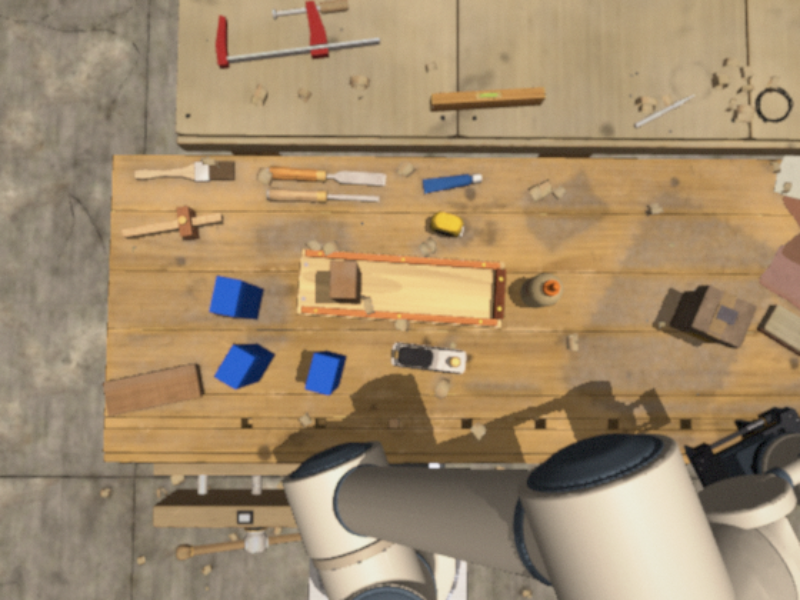

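View pics/s0.png

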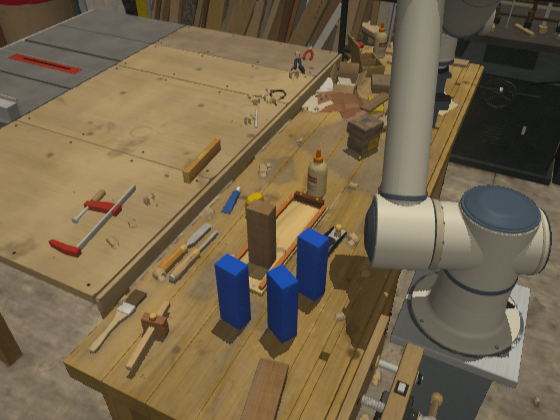

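Top view: the brown billet stands on the board at t0b (344,281). The stop is at (499,293), the bottle at (545,289), the plane at (430,357) and the tape at (448,224). Things it could be confused with: the blue blocks at (237,298), (245,366) and (325,372), the flat brown plank at (153,390), and the dark box at (715,315). I choose the brown block at (344,281) and check it in a crop.

```bash
python3 - <<'E'
from h import *
im=cv2.imread('pics/t0.png')[145:285,190:400]   # 
cv2.imwrite('pics/t0c.png',cv2.resize(im,None,fx=3.8,fy=3.8,interpolation=cv2.INTER_CUBIC))
E
```

```text
(no output)
```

View pics/t0c.png

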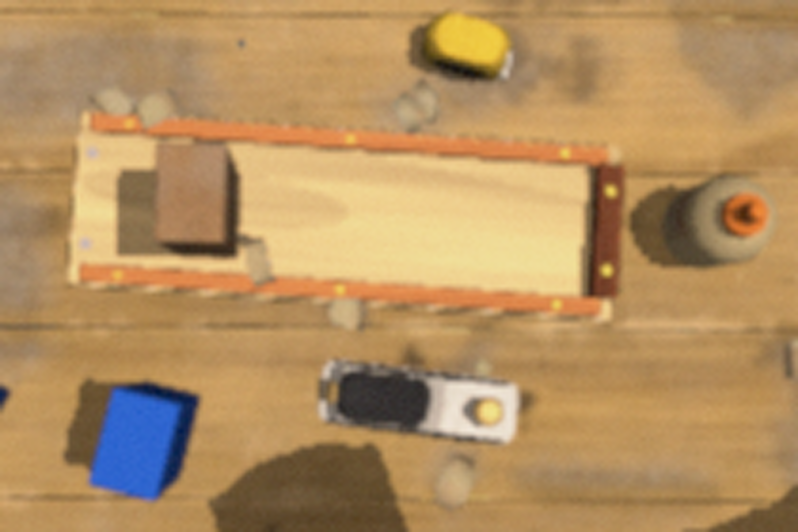

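The crop shows the brown billet on the board: its top's corners are at (160,143), (228,143), (233,247) and (157,240). The stop's top edge runs from (597,165) to (590,297).

```bash
python3 - <<'E'
from h import *
def q(u,v,z): return at('t0',u/3.8+190-.37,v/3.8+145-.37,z)
for n,l,z in(('board',[(83,113),(618,147),(610,320),(72,284)],.012),('stoptop',[(597,165),(590,297)],.038),('billet',[(160,143),(228,143),(233,247),(157,240)],.212),('plane',[(325,362),(520,385),(515,442),(322,420)],.03),('rails',[(88,132),(610,164),(78,266),(606,298)],.024),('blue',[(147,384),(196,396),(155,497),(92,484)],.2)):
    P=np.array([q(*p,z) for p in l]);print(n,P[:,:2].tolist(),P.mean(0))
E
```

```text
board [[0.6322, 0.1793], [0.6078, -0.2355], [0.4738, -0.2283], [0.4998, 0.1859]] [ 0.5534  -0.02465  0.012  ]
stoptop [[0.5909, -0.2148], [0.4906, -0.2088]] [ 0.54075 -0.2118   0.038  ]
billet [[0.5852, 0.1008], [0.5855, 0.0562], [0.5172, 0.0524], [0.5215, 0.102]] [0.55235 0.07785 0.212  ]
plane [[0.4408, -0.0088], [0.424, -0.1566], [0.3811, -0.1527], [0.3971, -0.0067]] [ 0.41075 -0.0812   0.03   ]
rails [[0.6159, 0.1736], [0.5933, -0.2271], [0.5131, 0.1798], [0.4903, -0.2233]] [ 0.55315 -0.02425  0.024  ]
blue [[0.4276, 0.1087], [0.4199, 0.0765], [0.3541, 0.1027], [0.3624, 0.1439]] [0.391   0.10795 0.2    ]
```

Request:
arm_command(targets=[0.2,0,0,1,0,0,0,0.2,0,0,1,0,0,0,0.2,0.3,0.8,0.2,0,0,0.945,0.2,0.3,0.8,0,0,0,0.945,0.2,0.3,0.8,0,0,0,0.945,0.2,0.3,0.8,0,0,0,0.945,0.2,0.3,0.8,0,0,0,0.945,0.2,0.3,0.8,0,0,0,0.945,0.2,0.3,0.8,0,0,0,0.945,0.2,0.3,0.8,0,0,0,0.945,0.2,0.3,0.8,0,0,0,0,0.2,0.3,0.8,0,0,0,0])

```text
t: 1.3
ee_pos: [0.4234, -0.1486, 0.3236]
eef_rot: [-179.7, 0.0, 88.6]
force: [0.6, -0.9, 0.4]
grip_width: 0.0364
```

Request:
arm_command(targets=[0.2,0.35,0.8,0,0,0,-0.25,0.2,0.35,0.8,0,0,0,0,0.2,0.35,0.8,0,0,0,0,0.2,0.35,0.8,0,0,0,0,0.2,0.35,0.8,0,0,0,0,0.2,0.35,0.8,0,0,0,0,0.2,0.35,0.8,0,0,0,0,0.2,0,0,0,0,0,0,0.2,0,0,0,0,0,0])

```text
t: 2.2
ee_pos: [0.5479, 0.1499, 0.3214]
eef_rot: [-179.5, 0.0, 86.9]
force: [-0.2, -0.0, 0.3]
grip_width: 0.0368
```

Request:
arm_command(targets=[0.2,0.17,0,-0.7,0,0,0,0.2,0,0,-0.7,0,0,0,0.2,0,0,-0.7,0,0,0,0.2,0,0,-0.5,0,0,0,0.2,0,0,-0.3,0,0,0,0.2,0,0,0,0,0,0])

```text
t: 2.8
ee_pos: [0.5547, 0.1446, 0.1724]
eef_rot: [-179.5, 0.0, 86.6]
force: [0.1, 0.5, 0.6]
grip_width: 0.0364
```

```bash
python3 - <<'E'
from h import *
snap('scene','s1');snap('top','t1');o=get_obs();print(o['ee_pos'],o['eef_rot'])
a=cv2.resize(cv2.imread('pics/s1.png')[150:360,190:390],(400,420));b=cv2.resize(cv2.imread('pics/t1.png')[145:285,190:390],(400,280))
b=cv2.copyMakeBorder(b,0,140,0,0,cv2.BORDER_CONSTANT);cv2.imwrite('pics/c1.png',np.hstack([a,b]))
E
```

```text
[0.55605505 0.14504441 0.17461097] [-1.79730837e+02  4.22361960e-03  8.66334810e+01]
```

View pics/c1.png

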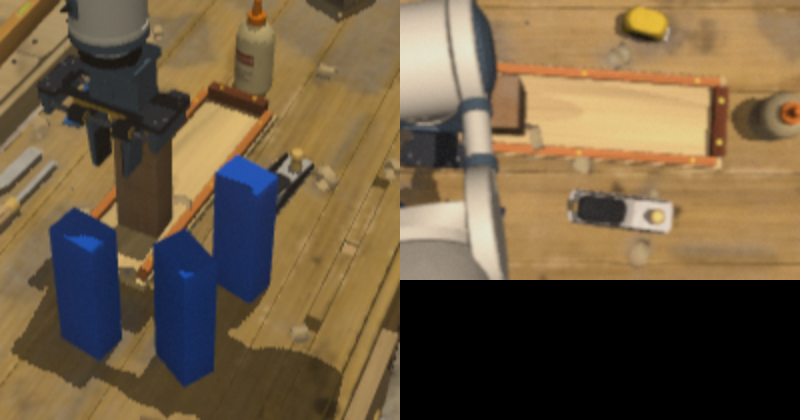

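The scene view shows the fingers at about (115,150), just behind the billet's top, with all the other things standing as before. Now I push.

Request:
arm_command(targets=[0.2,-0.02,-0.24,0,0,0,0,0.2,-0.01,-0.2,0,0,0,0,0.2,-0.01,-0.14,0,0,0,0,0.2,-0.01,-0.14,0,0,0,0,0.2,-0.01,-0.14,0,0,0,0,0.2,-0.01,-0.14,0,0,0,0])

```text
t: 3.5
ee_pos: [0.5543, 0.0905, 0.179]
eef_rot: [179.9, -0.1, 86.6]
force: [-0.3, 1.0, 0.8]
grip_width: 0.0364
```

Request:
arm_command(targets=[0.2,-0.01,-0.14,-0.03,0,0,0,0.2,-0.01,-0.14,0,0,0,0,0.2,-0.01,-0.14,0,0,0,0,0.2,0,-0.1,0,0,0,0,0.2,0,0,0,0,0,0,0.2,0,0,0,0,0,0])

```text
t: 4.1
ee_pos: [0.5524, 0.0611, 0.1772]
eef_rot: [179.9, -0.0, 86.5]
force: [-0.0, -0.2, 0.5]
grip_width: 0.0362
```

```bash
python3 - <<'E'
from h import *
snap('scene','s2');snap('top','t2');o=get_obs();print(o['ee_pos'],o['eef_rot'])
a=cv2.resize(cv2.imread('pics/s2.png')[150:360,190:390],(400,420));b=cv2.resize(cv2.imread('pics/t2.png')[145:285,190:390],(400,280))
b=cv2.copyMakeBorder(b,0,140,0,0,cv2.BORDER_CONSTANT);cv2.imwrite('pics/c2.png',np.hstack([a,b]))
E
```

```text
[0.55242194 0.06131256 0.17717111] [ 1.79908310e+02 -4.42763045e-02  8.65588964e+01]
```

View pics/c2.png

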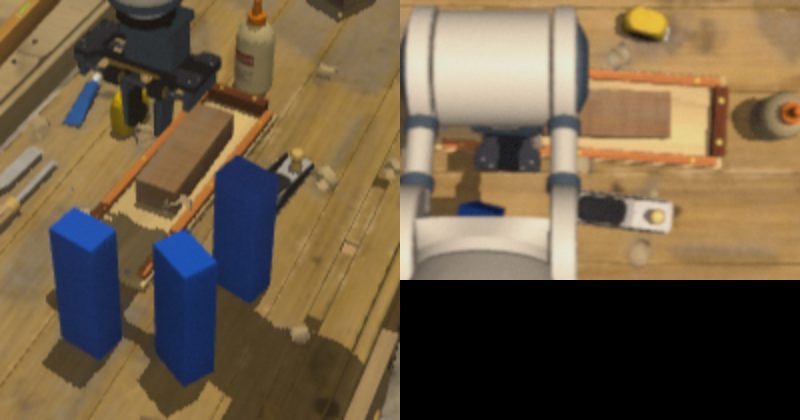

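Both views show the block lying flat between the rails. Its front end is at c2 (670,115) and the stop face at (711,120). I take a closer crop to get its yaw and offset.

```bash
python3 - <<'E'
from h import *
a=cv2.imread('pics/t2.png')[165:235,270:360];cv2.imwrite('pics/c3.png',np.vstack([cv2.resize(a,None,fx=5,fy=5,interpolation=cv2.INTER_CUBIC),np.pad(cv2.resize(cv2.imread('pics/s2.png')[190:270,245:330],None,fx=3,fy=3,interpolation=cv2.INTER_CUBIC),((0,0),(0,195),(0,0)))]))
E
```

```text
(no output)
```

View pics/c3.png

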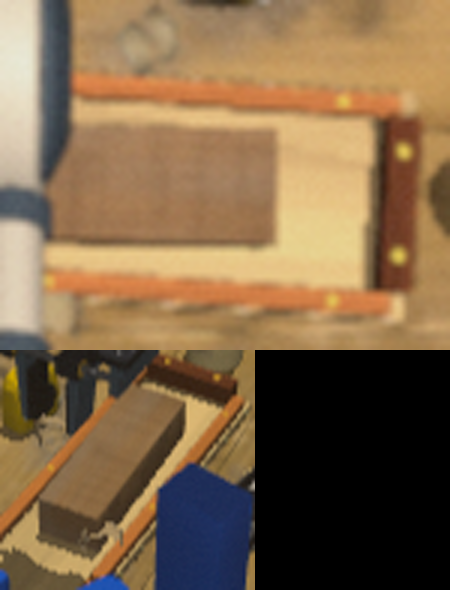

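```bash
python3 - <<'E'
from h import *
u=np.array([-.0605,-.998]);n=np.array([.998,-.0605]);o=np.array([.5534,-.0246])
def bl(P): d=P[:2]-o; return (d@u).round(4),(d@n).round(4)
q=lambda a,b,z:at('t2',270+a/5-.4,165+b/5-.4,z)
for p in((276,130),(274,243),(75,125),(55,243)):P=q(*p,.058);print('blk',P,bl(P))
for p in((389,120),(380,290)):P=q(*p,.038);print('stop',P,bl(P))
s=lambda a,b,z:at('s2',245+a/3-.3,190+b/3-.3,z)
for p in((40,504-350),(103,525-350),(186,402-350)):P=s(*p,.058);print('scene',P,bl(P))
E
```

```text
blk [ 0.5812 -0.149   0.058 ] (np.float64(0.1225), np.float64(0.0353))
blk [ 0.5169 -0.1477  0.058 ] (np.float64(0.1251), np.float64(-0.029))
blk [ 0.5835 -0.0349  0.058 ] (np.float64(0.0085), np.float64(0.0307))
blk [ 0.5164 -0.0237  0.058 ] (np.float64(0.0013), np.float64(-0.037))
stop [ 0.5893 -0.2167  0.038 ] (np.float64(0.1895), np.float64(0.0475))
stop [ 0.4912 -0.2109  0.038 ] (np.float64(0.1897), np.float64(-0.0508))
scene [0.5741 0.0595 0.058 ] (np.float64(-0.0852), np.float64(0.0156))
scene [0.5075 0.059  0.058 ] (np.float64(-0.0807), np.float64(-0.0509))
scene [ 0.5107 -0.1424  0.058 ] (np.float64(0.1201), np.float64(-0.0355))
```

Request:
arm_command(targets=[0.2,0.02,0.4,0,0,0,0,0.2,0.02,0.32,0,0,0,0,0.2,0,0,-0.5,0,0,0,0.2,0,0,-0.6,0,0,0,0.2,0,0,-0.6,0,0,0,0.2,0,0,-0.6,0,0,0,0.2,0,0,-0.4,0,0,0,0.2,0,0,-0.2,0,0,0,0.2,0,0,0,0,0,0])

```text
t: 5.1
ee_pos: [0.556, 0.1042, 0.0285]
eef_rot: [179.6, -0.1, 86.9]
force: [0.4, 0.5, 0.2]
grip_width: 0.0362
```

Request:
arm_command(targets=[0.2,-0.02,-0.3,0,0,0,0,0.2,-0.01,-0.2,0,0,0,0,0.2,-0.01,-0.16,0,0,0,0,0.2,-0.01,-0.16,0,0,0,0,0.2,-0.01,-0.16,0,0,0,0,0.2,-0.01,-0.16,0,0,0,0,0.2,-0.01,-0.16,0,0,0,0,0.2,-0.01,-0.12,0,0,0,0,0.2,0,-0.1,0,0,0,0])

```text
t: 6.0
ee_pos: [0.5533, 0.0223, 0.0324]
eef_rot: [179.3, -0.1, 86.9]
force: [-1.2, 3.3, -0.4]
grip_width: 0.0365
```

Contact holds at about 3 N. I push slowly until the force rises.

Request:
arm_command(targets=[0.2,-0.01,-0.1,-0.02,0,0,0,0.2,-0.01,-0.1,0,0,0,0,0.2,0,-0.08,0,0,0,0,0.2,0,-0.06,0,0,0,0])

```text
t: 6.4
ee_pos: [0.5525, 0.0042, 0.0316]
eef_rot: [179.3, -0.2, 86.9]
force: [-0.7, 3.8, 2.1]
grip_width: 0.0362
```

Request:
arm_command(targets=[0.2,0,-0.06,0,0,0,0,0.2,0,-0.06,0,0,0,0])

```text
t: 6.6
ee_pos: [0.5539, 0.0035, 0.032]
eef_rot: [179.1, -0.7, 86.7]
force: [4.8, 47.0, 3.9]
grip_width: 0.0366
```

It has butted: the force jumped to 47 N. I back off and look.

Request:
arm_command(targets=[0.2,0,0.1,0,0,0,0,0.2,0,0.3,0,0,0,0,0.2,0,0.5,0,0,0,0,0.2,0,0.4,0,0,0,0,0.2,0,0.3,0.5,0,0,0,0.2,0,0,1,0,0,0,0.2,0,0,1,0,0,0,0.2,0,0,1,0,0,0,0.2,0,0,1,0,0,0,0.2,0,0,0.6,0,0,0,0.2,0,0,0,0,0,0])

```text
t: 7.7
ee_pos: [0.5491, 0.0913, 0.2932]
eef_rot: [179.3, -0.4, 86.8]
force: [-0.3, 0.7, -0.9]
grip_width: 0.0364
```

```bash
python3 - <<'E'
from h import *
snap('top','t4');snap('scene','s4');o=get_obs();print(o['ee_pos'],o['force'])
a=cv2.imread('pics/t4.png')[150:250,270:390];b=cv2.imread('pics/s4.png')[180:280,230:350]
cv2.imwrite('pics/c4.png',np.hstack([cv2.resize(x,(400,333),interpolation=cv2.INTER_CUBIC) for x in(a,b)]))
E
```

```text
[0.54772171 0.09109624 0.28944626] [ 0.04431624  0.02472771 -0.67768631]
```

View pics/c4.png

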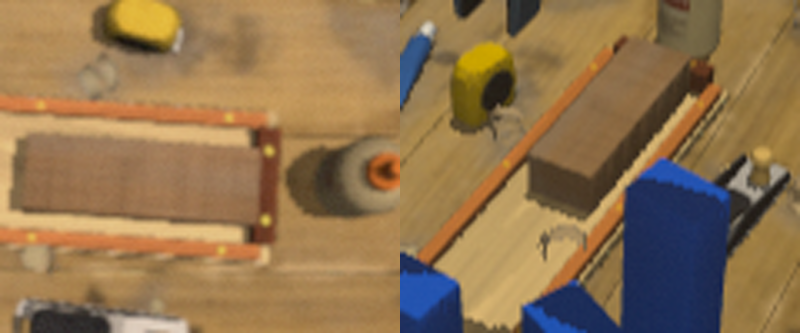

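The block butts against the stop, from about (262,148) to (258,223) in the top crop. It runs parallel to the rails, and the tape, plane and bottle are in place. One numeric check follows.

```bash
python3 - <<'E'
from h import *
u=np.array([-.0605,-.998]);n=np.array([.998,-.0605]);o=np.array([.5534,-.0246])
for p in((262,148),(258,223),(25,136),(21,211)):
    P=at('t4',270+p[0]/3.333-.35,150+p[1]/3.333-.35,.058);d=P[:2]-o;print(P,(d@u).round(4),(d@n).round(4))
a,b=[cv2.imread(f'pics/t{i}.png').astype(int) for i in(0,4)]
D=abs(a-b).max(2)
print([(k,int(np.percentile(D[y0:y1,x0:x1],95))) for k,(y0,y1,x0,x1) in dict(tape=(145,170,295,330),plane=(238,264,290,330),bottle=(188,220,368,395)).items()])
E
```

```text
[ 0.5717 -0.2157  0.058 ] 0.1896 0.0298
[ 0.5077 -0.2119  0.058 ] 0.1897 -0.0343
[ 0.5809 -0.0137  0.058 ] -0.0125 0.0268
[ 0.517  -0.0106  0.058 ] -0.0118 -0.0372
[('tape', 20), ('plane', 20), ('bottle', 19)]
```

The end is at 0.1897 m against the stop at 0.190, the centre is 4 mm off the middle, and the yaw is about 0.8°. Handing in.

```bash
python3 -c "
from h import *
print(arm.hand_in())"
```

```text
the job is handed in; nothing more can be done
None
```

The block is tipped over, pushed up against the stop and handed in at about 8 s of the 45 s. `hand_in` gave no verdict.

- **What I did:** I pushed the top of the brown block with the part-open fingertips. It fell towards the stop and lay flat between the rails, about 65 mm short. I then pushed its near end until the force jumped from 4 to 47 N at the stop, and backed off and rose clear to z = 0.29 m.
- **Block position:** In the last top view the block's end measures 0.1897 m along the board against the stop face at 0.190 m. It sits about 4 mm off centre and is turned by about 0.8°, and it lies flat.
- **Surroundings:** The bottle, tape measure and plane look unmoved in the before and after top images, and the tool force is near zero.
- **Disagreement:** With the block lying short of the stop, the scene camera put it about 6 mm further sideways than the top camera. I used the top camera for the final check, and even a 6 mm error would leave the block within the 20 mm limit.

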